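Post the sample tin through the sprung dust flap

TASK

Put the sample tin that has its lid on into the grey drop box: push it down through the sprung flap in the box's top and let go only once the whole tin is inside the mouth, so that it drops in and the flap springs shut behind it. Leave the open tin (no lid, soil showing) where it stands.

Things in the scene. Friction and masses are not known exactly. Their poses are not given: they have to be found in the camera images.
- lidded_tin: round aluminium moisture tin with its flat silver lid on: 54 mm across the body, 56 mm across the lid (the top 10 mm), 40 mm tall, about 0.16 kg; standing on the desk. Origin at the centre of its underside, z up.
- open_tin: like tin without a lid, brown soil on top, 54 mm across, 38 mm tall; it must stay. Origin at the centre of its underside. A white tub with a blue lid, 60 mm across, 48 mm tall, stands by the tins; the three may be in any of their places, centres 85 mm or more apart. Behind them, from about x = 0.6 m on, a monitor stands: come over them from the robot's side, not from the left at that depth.
- mouth (a point): centre of the mouth in the drop box's top, level with the top; has the box's axes. Fixed grey metal box, 120 mm (x) by 180 mm (y), 155 mm high, on the desk, blank white card on its front (-x). The mouth is 84 mm along x and 140 mm along y: a gripper closing along y can enter with the tin and open there. Inner floor 147 mm below, rubber; the tin may fall the last part of the way.
- flap (a joint): angle of the aluminium flap, 81 x 137 mm and 3 mm thick, that fills the mouth just below its top. Hinged along the mouth's far edge (+x of the box), it swings down into the box: 0 = shut (level), 1.5 rad = hanging down. A weak spring (under 1 N at its free edge) shuts it; it rests against whatever is in the mouth and shuts by itself once that is gone.
Mind the look-alikes: they are no part of the job. Leave any turquoise or yellow look-alike of the lidded_tin alone.

How it is judged:
By the outcome, as a careful person would: the job done as asked, in the order asked, and still so for the second after the job is handed in, with the robot touching nothing.
It also fails if it takes over 40 s, if anything falls off the work surface, if the arm or the gripper's body presses on something with over 40 N, if the wrist force passes 120 N, or if a joint passes its speed limit or range.

ROBOT

A 6-joint arm with a two-finger parallel gripper is mounted at the origin on a cart in front of the work surface, level with it; the furniture and walls round the work are solid. World frame = base frame: x ahead of the robot, y to its left, z up, the work surface at z = 0. Lengths are in m, angles in degrees, forces in N, time in s.
With the tool pointing down it reaches from about 0.3 to 0.75 m from the base axis. Payload 8.5 kg.
Tool frame: the origin (TCP) lies midway between the tips of the shut fingers; the grasp point (between the pads) lies 19 mm behind it (env.pinch_z is the z of the grasp point in the tool frame, in m); z points along the fingers, y is the line along which they close (so a half turn about z gives the same grasp; the last joint's range is limited). The gripper opens to 85 mm and grips with 20 to 120 N. Pads are 22 mm wide; open, the fingers measure 114 mm over their backs; the gripper's body (76 mm by 85 mm) begins 54 mm behind the grasp point. The pads swing forward as they close: fully open they stand 13 mm farther back than shut.
Start: joints at [-83.268, 21.807, 74.336, -0, 83.858, -12.336], TCP at [0.18, -0.52, 0.231] pointing down, gripper open.
Joint ranges: [-178.18, 178.18], [-50.72, 133.34], [12.68, 142.11], [-81.47, 261.47], [9.98, 163.14], [-165.26, 165.26]. Speed limits (degrees/s): [136.94, 136.94, 180, 180, 180, 180].

INTERFACE

Orientations are given as a 3x3 rotation matrix whose columns are the frame's x, y, z axes.
In Python, from rig import env gives the robot as it stands.
- The arm moves only by the tool arm_command, never from a script. Its argument "deltas" is a list of rows, each an object of numbers: "rx", "ry", "rz": the turn, a rotation vector about the tool's x, y, z in rad; "dx", "dy", "dz": the shift along the tool's x, y, z in m; "fingers": the finger opening in m, from 0 to 0.0854. In form: [{"rx": .., "ry": .., "rz": .., "dx": .., "dy": .., "dz": .., "fingers": ..}, ...]. A call has 1 to 12 rows; each row shifts and turns the commanded pose from where the row before left it, along the tool's axes as they then stand; what a row does not reach is not made up. A row lasts 1/10 s, in which the tool goes at most 50 mm and 8.59 degrees, less where a joint would pass 70% of its speed; a pose out of reach is approached as far as the arm can. A call is refused whole if a number of a shift passes 0.05 or a number of a turn 0.15, either way. A call with a gripper value outside its range is refused whole. The fingers move at their own pace and stop on an object; "squeeze" is the grip in N (left out, the last holds). Time passes only in rows, so rows that do not move let the fingers close. It gives the time, the measured TCP pose, the force, the opening and the grip force at its end, in the units of the state.
- env.observe(): the state, without advancing time (a new reading comes with each control period).
- env.get_image(name): name is "side" or "top" or "wrist"; returns a dict with "color" (480x640x3 uint8, blue, green, red), "camera_matrix" (3x3 intrinsics, pixels), "eye" and "orientation" of the camera in the world. Camera axes: x right, y up, looking along -z (the intrinsics and any distortion apply to the point x, -y, -z); pixel columns grow to the right and rows downward; lengths in m; the calibration is good to about 2 mm. A picture is of the moment at which its call begins. There is no depth.
- env.close_job(): hands the job in; it is judged then, once.
Trained networks look in a picture, given as the dict that the camera call returned (one of the last four; its "shot" number tells which), for a name from the list of things; names that differ only in an ending like _2 or _b are one class to them, and where a whole thing is asked for, a point or a joint stands for the part that bears it (a point fixed in the world has none). Each returns a list of dicts, best first, with "p" (0 to 1); they miss things now and then, are a little off and sometimes report something else, mostly with a low value. They report only what shows in the picture. A call takes as long as a camera call. They do not tell look-alikes from the thing itself.
- env.look_for(query, picture): "box" ([left, top, right, bottom] in pixels, round what is visible of it).
- env.tip_of(query, picture): "location" ([column, row] in pixels: a listed point, or the origin of a listed thing).
The state is a dict: "time_s": time; "q": joint angles; "qvel": joint speeds; "joint_efforts": joint torques, N m; "position": TCP position; "tool_rot": TCP orientation; "ft_force": force on the tool from outside, world axes, zero at the start; "wrist_torque": the same for the moment, N m; "grip_width": finger opening in m; "gripper_force": force on a finger pad.
Only numpy, scipy, OpenCV 4.12 (cv2) and the standard library are available. Lean on these libraries where they do the work, as an engineer would, in place of code of your own. Each camera call takes 0.05 s, during which the arm holds its last target. There are 200 camera calls.

## Working session

There is one attempt and no reset: what is moved stays moved. The work goes in short steps, Python scripts to look and compute and a tool call to move; the robot and the scene stay as the last step left them, time stands still between calls to the robot, and variables do not carry over. Pictures are saved under pics/ and viewed, at most 10 in all, crops included, and the job is handed in when it is done.

Besides the shell and the picture viewer there is one more tool, called after "Call:" as name(argument=value, ...) on one line, values as JSON. arm_command: Moves the arm, as the interface text tells. Its arguments: {"type":"object","properties":{"deltas":{"type":"array"},"squeeze":{"type":"number"}},"required":["deltas"]}

```bash
mkdir -p pics; cat > h.py <<'E'
import numpy as np, cv2
from rig import env
def proj(im,P):
    R=np.array(im["orientation"]);e=np.array(im["eye"]);K=np.array(im["camera_matrix"])
    c=R.T@(np.array(P,float)-e);c=np.array([c[0],-c[1],-c[2]]);u=K@c;return u[:2]/u[2]
def ray(im,px,z):
    R=np.array(im["orientation"]);e=np.array(im["eye"]);K=np.array(im["camera_matrix"])
    d=np.linalg.inv(K)@np.array([px[0],px[1],1.]);d=R@np.array([d[0],-d[1],-d[2]])
    return e+d*(z-e[2])/d[2]
E
python3 - <<'E'
from h import *
s=env.observe();print(s["time_s"],s["position"],np.round(s["tool_rot"],3).tolist(),s["ft_force"],s["grip_width"],env.pinch_z)
for n in("top","side"):
    im=env.get_image(n);cv2.imwrite(f"pics/{n}0.png",im["color"]);print(n,[k for k in im],np.round(im["eye"],3))
    for q in("lidded_tin","open_tin","mouth","flap"):
        for f,k in((env.look_for,"box"),(env.tip_of,"location")):
            try:
                for r in f(q,im)[:4]:
                    p=np.round(r[k],1);w=ray(im,p,{"mouth":.155,"flap":.155}.get(q,0)) if k=="location" else None
                    print(q,k,p,round(r["p"],2),None if w is None else np.round(w,3))
            except Exception as e: print(q,k,e)
E
```

```text
0.0 [ 0.17963496 -0.51952968  0.23069914] [[0.945, 0.327, -0.0], [0.327, -0.945, 0.001], [0.0, -0.001, -1.0]] [ 0.13722932 -0.01930772  0.13121888] 0.08547105991047649 -0.0187
top ['color', 'camera_matrix', 'eye', 'orientation', 'shot'] [ 0.349 -0.018  1.13 ]
lidded_tin box [328.7 250.  358.8 277.8] 0.9 None
lidded_tin box [324.3 300.8 352.8 333.7] 0.88 None
lidded_tin box [283.3 285.3 308.9 315.4] 0.85 None
lidded_tin location [298.2 297.2] 0.93 [0.379 0.011 0.   ]
lidded_tin location [343.8 264.4] 0.82 [ 0.441 -0.076  0.   ]
lidded_tin location [338.3 317.5] 0.56 [ 0.34  -0.065  0.   ]
open_tin box [424.7 252.5 453.1 277.4] 0.9 None
open_tin location [433.2 266.3] 0.71 [ 0.437 -0.249  0.   ]
mouth box [146.3 149.2 267.2 237. ] 0.58 None
flap box [160.4 159.1 243.5 213.4] 0.6 None
flap location it knows: lidded_tin, mouth, open_tin
side ['color', 'camera_matrix', 'eye', 'orientation', 'shot'] [0.34  0.957 0.544]
lidded_tin box [309.4 250.2 341.  282.5] 0.87 None
lidded_tin box [362.  253.3 394.2 284.6] 0.79 None
lidded_tin box [346.5 271.7 378.9 303.4] 0.73 None
lidded_tin location [361.4 296.6] 0.98 [0.37  0.005 0.   ]
lidded_tin location [379.3 276.3] 0.57 [ 0.339 -0.076  0.   ]
open_tin box [322.  219.6 348.3 243.1] 0.64 None
open_tin location [331.6 239.2] 0.7 [ 0.445 -0.244  0.   ]
mouth box [169.3 231.  291.8 367.4] 0.92 None
mouth location [230.9 254.1] 0.64 [0.563 0.162 0.155]
flap box [193.1 239.  266.3 278.3] 0.68 None
flap location it knows: lidded_tin, mouth, open_tin
```

View pics/top0.png

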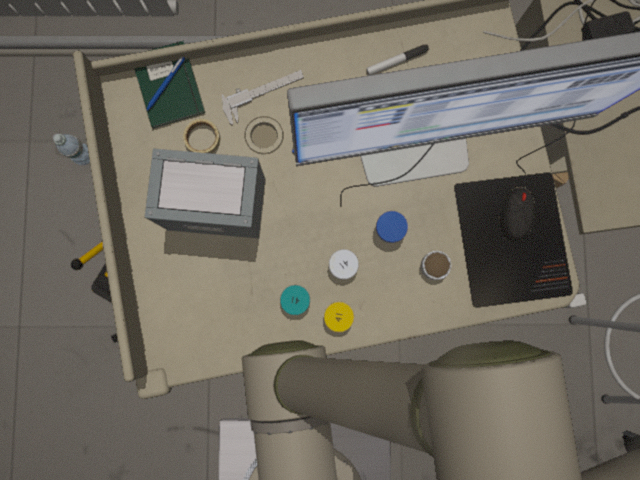

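View pics/side0.png

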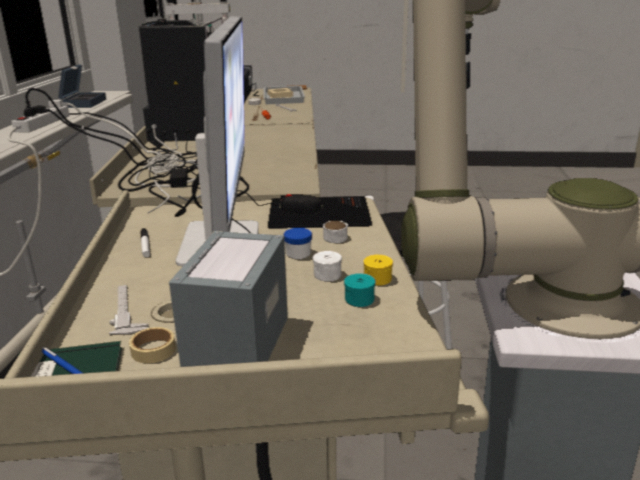

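The top view shows these candidates: turquoise tin (295,300), yellow tin (339,317), silver tin (343,264), blue-lidded tub (392,227) and open tin (436,265). The silver one at (343,264) fits the description. The drop box's flap is at about (202,187). I'll check the choice in a close crop and measure both.

```bash
python3 - <<'E'
from h import *
im=env.get_image("top");c=im["color"]
a=cv2.resize(c[225:305,300:400],(500,400),interpolation=cv2.INTER_CUBIC)
b=cv2.resize(c[140:250,135:275],(509,400)[:2],interpolation=cv2.INTER_CUBIC)[:,:290+10] if 0 else cv2.resize(c[140:250,140:275],None,fx=3.6,fy=3.6,interpolation=cv2.INTER_CUBIC)[:400]
hs=cv2.cvtColor(c,cv2.COLOR_BGR2HSV)
def blob(roi,vmin,smax):
    x0,y0,x1,y1=roi;m=((hs[y0:y1,x0:x1,2]>vmin)&(hs[y0:y1,x0:x1,1]<smax)).astype(np.uint8)
    cs,_=cv2.findContours(m,cv2.RETR_EXTERNAL,cv2.CHAIN_APPROX_NONE);k=max(cs,key=cv2.contourArea);return (k.reshape(-1,2)+[x0,y0]).astype(np.float32)
print(hs[264,343],hs[258,350],hs[187,202],hs[187,155],hs[240,330])
k=blob((320,240,370,290),hs[240,330,2]+25,40);(u,r)=cv2.minEnclosingCircle(k);print("lid",u,r,ray(im,u,.04),np.linalg.norm(ray(im,u,.04)-ray(im,(u[0]+r,u[1]),.04)))
k=blob((140,145,270,235),150,60);W=np.array([ray(im,p,.154)[:2] for p in k],np.float32)
R=cv2.minAreaRect(W);print("flap",R,cv2.boxPoints(R).round(3).tolist())
R=cv2.minAreaRect(k);print(R, cv2.boxPoints(R).round(1).tolist())
cv2.imwrite("pics/crop1.png",a);cv2.imwrite("pics/crop2.png",b)
E
```

```text
[128   5 189] [120   7 188] [  8  11 183] [ 96  10 123] [ 19  45 157]
lid (343.1428527832031, 263.6825256347656) 13.683384895324707 [ 0.43934119 -0.07314718  0.04      ] 0.02543750360583651
flap ((0.5608099102973938, 0.17022991180419922), (0.13566192984580994, 0.07953649014234543), 84.75872039794922) [[0.5149999856948853, 0.10599999874830246], [0.593999981880188, 0.0989999994635582], [0.6069999933242798, 0.23399999737739563], [0.5270000100135803, 0.2409999966621399]]
((201.2232666015625, 186.9324493408203), (81.34520721435547, 46.4334716796875), 4.969740867614746) [[158.6999969482422, 206.5], [162.6999969482422, 160.3000030517578], [243.8000030517578, 167.3000030517578], [239.6999969482422, 213.60000610351562]]
```

View pics/crop1.png

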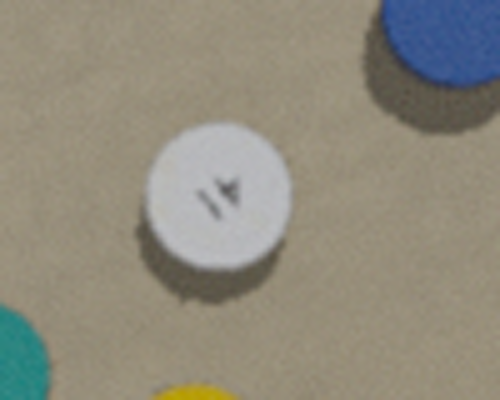

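View pics/crop2.png

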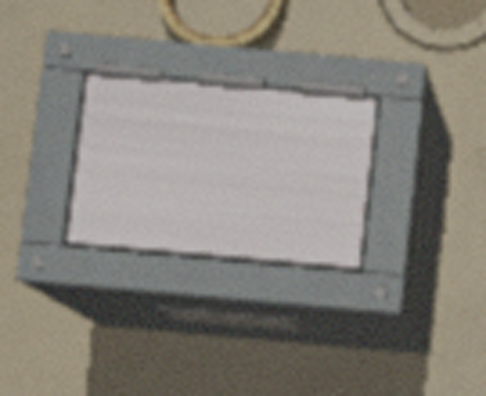

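The crop shows a plain silver lid with a small scratch mark, so this is the target, centred near pixel (343,264). The box's flap, with its hinge edge on the far side, is turned about -5.2°.

Call:
arm_command(deltas=[{"rz": 0.106}, {"rz": 0.106}, {"rz": 0.106}, {"rz": 0.106}, {"dx": 0.018, "dy": -0.039}, {"dx": 0.018, "dy": -0.039}, {"dx": 0.018, "dy": -0.039}, {"dx": 0.018, "dy": -0.039}, {"dx": 0.018, "dy": -0.039}, {"dx": 0.018, "dy": -0.039}, {"dx": 0.018, "dy": -0.039}, {"dx": 0.018, "dy": -0.039}])

```text
invalid input
```

Call:
arm_command(deltas=[{"dx": 0.018, "dy": -0.039}, {"dx": 0.018, "dy": -0.039}, {"dx": 0.018, "dy": -0.039}, {"dx": 0.018, "dy": -0.039}, {"dz": 0.02}, {"dz": 0.02}, {}, {}])

```text
invalid input
```

```bash
cat >> h.py <<'E'
def to_tool(w):
    s=env.observe();return np.array(s["tool_rot"]).T@(np.array(w)-np.array(s["position"]))
E
python3 - <<'E'
from h import *
s=env.observe();print(s["time_s"],s["position"],np.round(s["tool_rot"],4).tolist(),s["q"])
im=env.get_image("wrist");cv2.imwrite("pics/w1.png",im["color"])
print(im["eye"],proj(im,[.4393,-.0731,.04]),to_tool([.4393,-.0731,0.002]))
for r in env.tip_of("lidded_tin",im): print(r["location"],r["p"],ray(im,r["location"],0))
for r in env.look_for("lidded_tin",im): print(r["box"],r["p"])
E
```

```text
0.85 [ 0.17967934 -0.51979276  0.23132193] [[0.9451, 0.3267, 0.0], [0.3267, -0.9451, 0.0], [0.0, -0.0, -1.0]] [-8.32675665e+01  2.18064398e+01  7.43361552e+01  7.88342688e-04
  8.38595165e+01 -1.23351245e+01]
[ 0.24908817 -0.49645187  0.3738758 ] [-194.91049033 -367.17168159] [ 0.39129102 -0.33737505  0.22934378]
```

View pics/w1.png

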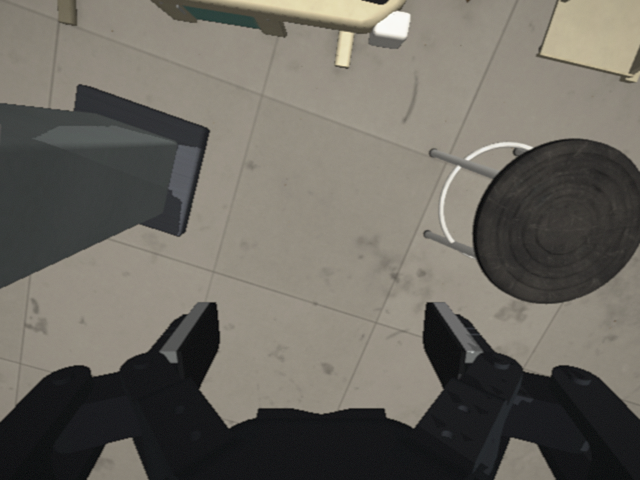

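The moves were refused, probably because every row needs every key. The picture shows only the floor and the open fingers at (190,340) and (455,340). I'll send full rows.

Call:
arm_command(deltas=[{"rx": 0, "ry": 0, "rz": 0.106, "dx": 0, "dy": 0, "dz": 0, "fingers": 0.085}, {"rx": 0, "ry": 0, "rz": 0.106, "dx": 0, "dy": 0, "dz": 0, "fingers": 0.085}, {"rx": 0, "ry": 0, "rz": 0.106, "dx": 0, "dy": 0, "dz": 0, "fingers": 0.085}, {"rx": 0, "ry": 0, "rz": 0.106, "dx": 0, "dy": 0, "dz": 0, "fingers": 0.085}, {"rx": 0, "ry": 0, "rz": 0, "dx": 0.018, "dy": -0.039, "dz": 0, "fingers": 0.085}, {"rx": 0, "ry": 0, "rz": 0, "dx": 0.018, "dy": -0.039, "dz": 0, "fingers": 0.085}, {"rx": 0, "ry": 0, "rz": 0, "dx": 0.018, "dy": -0.039, "dz": 0, "fingers": 0.085}, {"rx": 0, "ry": 0, "rz": 0, "dx": 0.018, "dy": -0.039, "dz": 0, "fingers": 0.085}, {"rx": 0, "ry": 0, "rz": 0, "dx": 0.018, "dy": -0.039, "dz": 0, "fingers": 0.085}, {"rx": 0, "ry": 0, "rz": 0, "dx": 0.018, "dy": -0.039, "dz": 0, "fingers": 0.085}])

```text
time_s: 2.0
position: [0.3091, -0.2951, 0.2315]
tool_rot: [[0.996, -0.092, 0.0], [-0.092, -0.996, -0.0], [0.0, 0.0, -1.0]]
ft_force: [0.4, 0.2, 0.4]
grip_width: 0.0851
gripper_force: 0.0
```

Call:
arm_command(deltas=[{"rx": 0, "ry": 0, "rz": 0, "dx": 0.018, "dy": -0.039, "dz": 0, "fingers": 0.085}, {"rx": 0, "ry": 0, "rz": 0, "dx": 0.018, "dy": -0.039, "dz": 0, "fingers": 0.085}, {"rx": 0, "ry": 0, "rz": 0, "dx": 0.018, "dy": -0.039, "dz": 0, "fingers": 0.085}, {"rx": 0, "ry": 0, "rz": 0, "dx": 0.018, "dy": -0.039, "dz": 0, "fingers": 0.085}, {"rx": 0, "ry": 0, "rz": 0, "dx": 0.018, "dy": -0.039, "dz": 0, "fingers": 0.085}, {"rx": 0, "ry": 0, "rz": 0, "dx": 0.018, "dy": -0.036, "dz": 0, "fingers": 0.085}, {"rx": 0, "ry": 0, "rz": 0, "dx": 0, "dy": 0, "dz": 0, "fingers": 0.085}, {"rx": 0, "ry": 0, "rz": 0, "dx": 0, "dy": 0, "dz": 0, "fingers": 0.085}])

```text
time_s: 2.8
position: [0.4372, -0.0759, 0.2313]
tool_rot: [[0.996, -0.089, -0.0], [-0.089, -0.996, -0.0], [-0.0, 0.0, -1.0]]
ft_force: [-0.2, -0.6, -0.4]
grip_width: 0.0851
gripper_force: 0.0
```

```bash
python3 - <<'E'
from h import *
im=env.get_image("wrist");cv2.imwrite("pics/w2.png",im["color"])
s=env.observe();print(s["time_s"],s["position"])
print(im["eye"],proj(im,[.4393,-.0731,.04]),to_tool([.4393,-.0731,0.002]))
for r in env.tip_of("lidded_tin",im): print(r["location"],r["p"],ray(im,r["location"],0))
for r in env.look_for("lidded_tin",im): print(r["box"],r["p"])
E
```

```text
2.85 [ 0.43696033 -0.07668035  0.23130272]
[ 0.51036623 -0.08291458  0.37381146] [316.9673971  214.64749306] [ 0.00204076 -0.00383881  0.22930139]
[246.4, 269.6] 0.98 [0.3739782  0.01488057 0.        ]
[317.0, 207.3] 0.86 [ 0.43891076 -0.07272057  0.        ]
[318.5, 288.8] 0.63 [ 0.34256258 -0.06546389  0.        ]
[291.5, 267.1, 346.5, 330.9] 0.87
[209.9, 248.5, 266.8, 311.9] 0.58
```

View pics/w2.png

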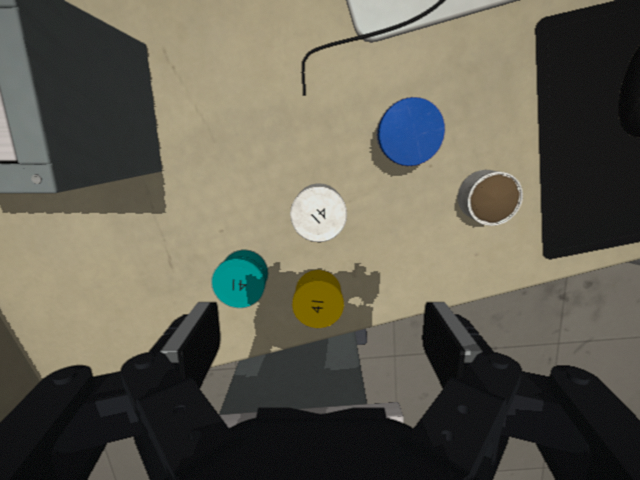

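The wrist view shows the silver lid at (318,213), where the fit predicted (317,215). The turquoise, yellow, blue and open ones are all clear of the fingers. Going down.

Call:
arm_command(deltas=[{"rx": 0, "ry": 0, "rz": 0, "dx": 0.002, "dy": -0.004, "dz": 0.03, "fingers": 0.085}, {"rx": 0, "ry": 0, "rz": 0, "dx": 0, "dy": 0, "dz": 0.035, "fingers": 0.085}, {"rx": 0, "ry": 0, "rz": 0, "dx": 0, "dy": 0, "dz": 0.035, "fingers": 0.085}, {"rx": 0, "ry": 0, "rz": 0, "dx": 0, "dy": 0, "dz": 0.03, "fingers": 0.085}, {"rx": 0, "ry": 0, "rz": 0, "dx": 0, "dy": 0, "dz": 0.03, "fingers": 0.085}, {"rx": 0, "ry": 0, "rz": 0, "dx": 0, "dy": 0, "dz": 0.02, "fingers": 0.085}, {"rx": 0, "ry": 0, "rz": 0, "dx": 0, "dy": 0, "dz": 0.02, "fingers": 0.085}, {"rx": 0, "ry": 0, "rz": 0, "dx": 0, "dy": 0, "dz": 0.015, "fingers": 0.085}, {"rx": 0, "ry": 0, "rz": 0, "dx": 0, "dy": 0, "dz": 0.01, "fingers": 0.085}, {"rx": 0, "ry": 0, "rz": 0, "dx": 0, "dy": 0, "dz": 0.004, "fingers": 0.085}, {"rx": 0, "ry": 0, "rz": 0, "dx": 0, "dy": 0, "dz": 0, "fingers": 0.085}, {"rx": 0, "ry": 0, "rz": 0, "dx": 0, "dy": 0, "dz": 0, "fingers": 0.085}])

```text
time_s: 4.15
position: [0.4397, -0.0729, 0.0028]
tool_rot: [[0.996, -0.091, 0.001], [-0.091, -0.996, -0.0], [0.001, 0.0, -1.0]]
ft_force: [-0.4, 0.3, 0.3]
grip_width: 0.0847
gripper_force: 0.0
```

Call:
arm_command(deltas=[{"rx": 0, "ry": 0, "rz": 0, "dx": 0, "dy": 0, "dz": 0, "fingers": 0.045}, {"rx": 0, "ry": 0, "rz": 0, "dx": 0, "dy": 0, "dz": 0, "fingers": 0.045}, {"rx": 0, "ry": 0, "rz": 0, "dx": 0, "dy": 0, "dz": 0, "fingers": 0.045}, {"rx": 0, "ry": 0, "rz": 0, "dx": 0, "dy": 0, "dz": 0, "fingers": 0.045}, {"rx": 0, "ry": 0, "rz": 0, "dx": 0, "dy": 0, "dz": 0, "fingers": 0.045}, {"rx": 0, "ry": 0, "rz": 0, "dx": 0, "dy": 0, "dz": 0, "fingers": 0.045}, {"rx": 0, "ry": 0, "rz": 0, "dx": 0, "dy": 0, "dz": 0, "fingers": 0.045}, {"rx": 0, "ry": 0, "rz": 0, "dx": 0, "dy": 0, "dz": 0, "fingers": 0.045}], squeeze=40)

```text
time_s: 4.95
position: [0.4397, -0.0727, 0.003]
tool_rot: [[0.996, -0.091, 0.001], [-0.091, -0.996, -0.001], [0.001, 0.0, -1.0]]
ft_force: [-1.3, -0.5, 6.4]
grip_width: 0.0547
gripper_force: 40.7
```

Call:
arm_command(deltas=[{"rx": 0, "ry": 0, "rz": 0, "dx": 0, "dy": 0, "dz": -0.01, "fingers": 0.045}, {"rx": 0, "ry": 0, "rz": 0, "dx": 0, "dy": 0, "dz": -0.02, "fingers": 0.045}, {"rx": 0, "ry": 0, "rz": 0, "dx": 0, "dy": 0, "dz": -0.03, "fingers": 0.045}, {"rx": 0, "ry": 0, "rz": 0, "dx": 0, "dy": 0, "dz": -0.03, "fingers": 0.045}, {"rx": 0, "ry": 0, "rz": 0, "dx": 0, "dy": 0, "dz": -0.03, "fingers": 0.045}, {"rx": 0, "ry": 0, "rz": 0, "dx": 0, "dy": 0, "dz": -0.03, "fingers": 0.045}, {"rx": 0, "ry": 0, "rz": 0, "dx": 0, "dy": 0, "dz": -0.03, "fingers": 0.045}, {"rx": 0, "ry": 0, "rz": 0, "dx": 0, "dy": 0, "dz": -0.02, "fingers": 0.045}, {"rx": 0, "ry": 0, "rz": 0, "dx": 0, "dy": 0, "dz": -0.01, "fingers": 0.045}, {"rx": 0, "ry": 0, "rz": 0, "dx": 0, "dy": 0, "dz": 0, "fingers": 0.045}])

```text
time_s: 5.95
position: [0.4395, -0.0726, 0.2133]
tool_rot: [[0.996, -0.091, 0.002], [-0.091, -0.996, -0.001], [0.002, 0.001, -1.0]]
ft_force: [0.6, 0.2, -2.8]
grip_width: 0.0543
gripper_force: 42.7
```

Call:
arm_command(deltas=[{"rx": 0, "ry": 0, "rz": 0, "dx": 0.005, "dy": -0.013, "dz": 0, "fingers": 0.045}, {"rx": 0, "ry": 0, "rz": 0, "dx": 0.01, "dy": -0.026, "dz": 0, "fingers": 0.045}, {"rx": 0, "ry": 0, "rz": 0, "dx": 0.01, "dy": -0.028, "dz": 0, "fingers": 0.045}, {"rx": 0, "ry": 0, "rz": 0, "dx": 0.011, "dy": -0.03, "dz": 0, "fingers": 0.045}, {"rx": 0, "ry": 0, "rz": 0, "dx": 0.011, "dy": -0.03, "dz": 0, "fingers": 0.045}, {"rx": 0, "ry": 0, "rz": 0, "dx": 0.011, "dy": -0.03, "dz": 0, "fingers": 0.045}, {"rx": 0, "ry": 0, "rz": 0, "dx": 0.011, "dy": -0.03, "dz": 0, "fingers": 0.045}, {"rx": 0, "ry": 0, "rz": 0, "dx": 0.011, "dy": -0.03, "dz": 0, "fingers": 0.045}, {"rx": 0, "ry": 0, "rz": 0, "dx": 0.009, "dy": -0.024, "dz": 0, "fingers": 0.045}, {"rx": 0, "ry": 0, "rz": 0, "dx": 0.005, "dy": -0.012, "dz": 0, "fingers": 0.045}, {"rx": 0, "ry": 0, "rz": 0, "dx": 0, "dy": 0, "dz": 0, "fingers": 0.045}, {"rx": 0, "ry": 0, "rz": 0, "dx": 0, "dy": 0, "dz": 0, "fingers": 0.045}])

```text
time_s: 7.15
position: [0.5557, 0.1701, 0.2116]
tool_rot: [[0.996, -0.091, -0.002], [-0.091, -0.996, -0.001], [-0.002, 0.001, -1.0]]
ft_force: [0.1, 0.4, -1.9]
grip_width: 0.0545
gripper_force: 42.8
```

```bash
python3 - <<'E'
from h import *
s=env.observe();print(s["time_s"],s["position"],s["grip_width"],s["gripper_force"],s["ft_force"])
a=env.get_image("side");b=env.get_image("wrist")
c0=np.array([.5608,.1702]);x=np.array([.9958,-.0913]);y=np.array([.0913,.9958])
for im in(a,b):
    for sx,sy in((1,1),(1,-1),(-1,-1),(-1,1)):
        p=proj(im,[*(c0+sx*.042*x+sy*.07*y),.155]);cv2.circle(im["color"],tuple(int(v) for v in p),2,(0,0,255),-1)
crop=cv2.resize(a["color"][150:375,150:350],None,fx=2,fy=2)
cv2.imwrite("pics/p1.png",np.hstack([crop,cv2.resize(b["color"],(400,450))]))
print(to_tool([.5558,.1707,.2]))
E
```

```text
7.15 [0.55565799 0.17010765 0.2115772 ] 0.05453164525307343 42.78173804283142 [ 0.10319364  0.42075269 -1.86608158]
[-7.95925548e-05 -9.47008785e-04  1.21486174e-02]
```

View pics/p1.png

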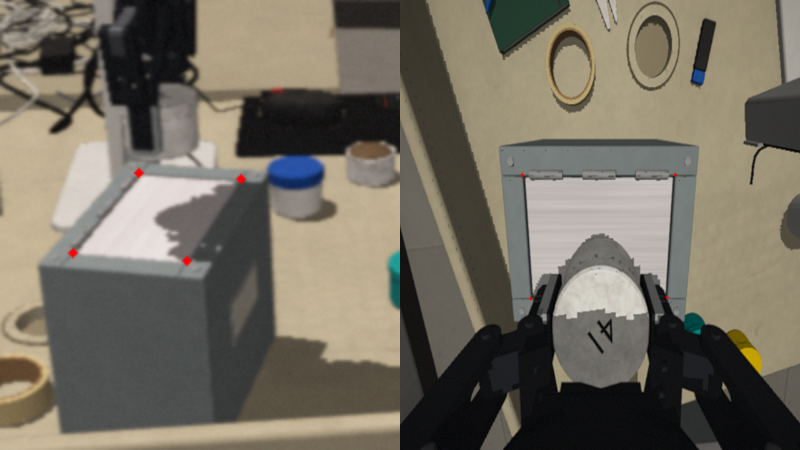

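The tin is held over the mouth, and the projected mouth corners fall on the real ones: in the side crop (139,173), (241,179), (187,261), (73,253). Now pushing down through the flap.

Call:
arm_command(deltas=[{"rx": 0, "ry": 0, "rz": 0, "dx": 0, "dy": 0, "dz": 0.015, "fingers": 0.045}, {"rx": 0, "ry": 0, "rz": 0, "dx": 0, "dy": 0, "dz": 0.015, "fingers": 0.045}, {"rx": 0, "ry": 0, "rz": 0, "dx": 0, "dy": 0, "dz": 0.01, "fingers": 0.045}, {"rx": 0, "ry": 0, "rz": 0, "dx": 0, "dy": 0, "dz": 0.01, "fingers": 0.045}, {"rx": 0, "ry": 0, "rz": 0, "dx": 0, "dy": 0, "dz": 0.008, "fingers": 0.045}, {"rx": 0, "ry": 0, "rz": 0, "dx": 0, "dy": 0, "dz": 0.008, "fingers": 0.045}, {"rx": 0, "ry": 0, "rz": 0, "dx": 0, "dy": 0, "dz": 0.008, "fingers": 0.045}, {"rx": 0, "ry": 0, "rz": 0, "dx": 0, "dy": 0, "dz": 0, "fingers": 0.045}])

```text
time_s: 8.05
position: [0.5557, 0.1708, 0.1373]
tool_rot: [[0.996, -0.091, -0.002], [-0.091, -0.996, -0.0], [-0.002, 0.0, -1.0]]
ft_force: [-1.0, -0.6, -1.2]
grip_width: 0.0544
gripper_force: 42.9
```

Call:
arm_command(deltas=[{"rx": 0, "ry": 0, "rz": 0, "dx": 0, "dy": 0, "dz": 0.01, "fingers": 0.045}, {"rx": 0, "ry": 0, "rz": 0, "dx": 0, "dy": 0, "dz": 0.01, "fingers": 0.045}, {"rx": 0, "ry": 0, "rz": 0, "dx": 0, "dy": 0, "dz": 0.01, "fingers": 0.045}, {"rx": 0, "ry": 0, "rz": 0, "dx": 0, "dy": 0, "dz": 0.01, "fingers": 0.045}, {"rx": 0, "ry": 0, "rz": 0, "dx": 0, "dy": 0, "dz": 0, "fingers": 0.045}, {"rx": 0, "ry": 0, "rz": 0, "dx": 0, "dy": 0, "dz": 0, "fingers": 0.045}, {"rx": 0, "ry": 0, "rz": 0, "dx": 0, "dy": 0, "dz": 0, "fingers": 0.045}])

```text
time_s: 8.75
position: [0.5563, 0.1708, 0.0986]
tool_rot: [[0.996, -0.091, 0.0], [-0.091, -0.996, 0.0], [0.0, -0.0, -1.0]]
ft_force: [-0.7, 0.1, -1.5]
grip_width: 0.0542
gripper_force: 42.9
```

```bash
python3 - <<'E'
from h import *
s=env.observe();print(s["time_s"],s["position"],s["grip_width"],s["gripper_force"],s["ft_force"])
a=env.get_image("side");b=env.get_image("wrist")
cv2.imwrite("pics/p2.png",np.hstack([cv2.resize(a["color"][150:375,150:350],None,fx=2,fy=2),cv2.resize(b["color"],(400,450))]))
E
```

```text
8.75 [0.55628008 0.17080351 0.09860073] 0.05423081869362282 42.89515793323517 [-0.72500012  0.07985461 -1.50824473]
```

View pics/p2.png

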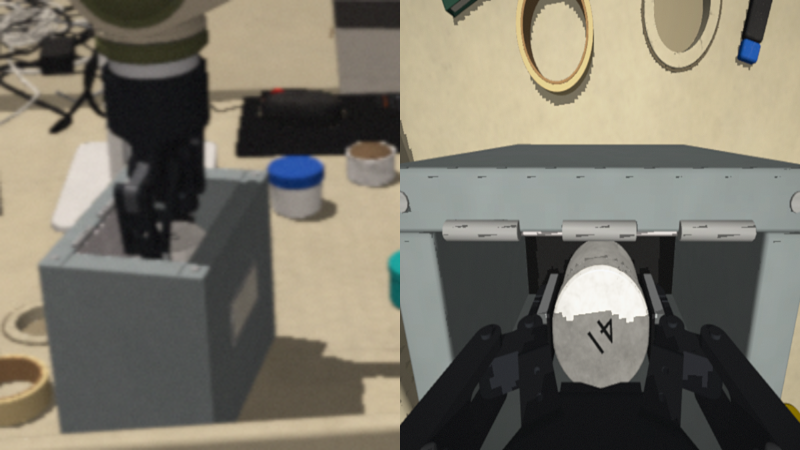

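The tin is in the mouth with its lid (600,330 on the right) below the rim, about 20 mm by the pose, and the flap is down behind it. Releasing.

Call:
arm_command(deltas=[{"rx": 0, "ry": 0, "rz": 0, "dx": 0, "dy": 0, "dz": 0, "fingers": 0.083}, {"rx": 0, "ry": 0, "rz": 0, "dx": 0, "dy": 0, "dz": 0, "fingers": 0.083}, {"rx": 0, "ry": 0, "rz": 0, "dx": 0, "dy": 0, "dz": 0, "fingers": 0.083}, {"rx": 0, "ry": 0, "rz": 0, "dx": 0, "dy": 0, "dz": 0, "fingers": 0.083}, {"rx": 0, "ry": 0, "rz": 0, "dx": 0, "dy": 0, "dz": 0, "fingers": 0.083}, {"rx": 0, "ry": 0, "rz": 0, "dx": 0, "dy": 0, "dz": 0, "fingers": 0.083}, {"rx": 0, "ry": 0, "rz": 0, "dx": 0, "dy": 0, "dz": 0, "fingers": 0.083}, {"rx": 0, "ry": 0, "rz": 0, "dx": 0, "dy": 0, "dz": 0, "fingers": 0.083}])

```text
time_s: 9.65
position: [0.5561, 0.1708, 0.0983]
tool_rot: [[0.996, -0.091, 0.0], [-0.091, -0.996, -0.0], [0.0, 0.0, -1.0]]
ft_force: [0.4, 0.3, 0.7]
grip_width: 0.083
gripper_force: 0.3
```

```bash
python3 - <<'E'
from h import *
s=env.observe();print(s["time_s"],s["position"],s["grip_width"],s["ft_force"])
a=env.get_image("side");b=env.get_image("wrist")
cv2.imwrite("pics/p3.png",np.hstack([cv2.resize(a["color"][150:375,150:350],None,fx=2,fy=2),cv2.resize(b["color"],(400,450))]))
E
```

```text
9.65 [0.55614972 0.17076592 0.09832544] 0.08296331718379121 [0.35901011 0.30796569 0.71300031]
```

View pics/p3.png

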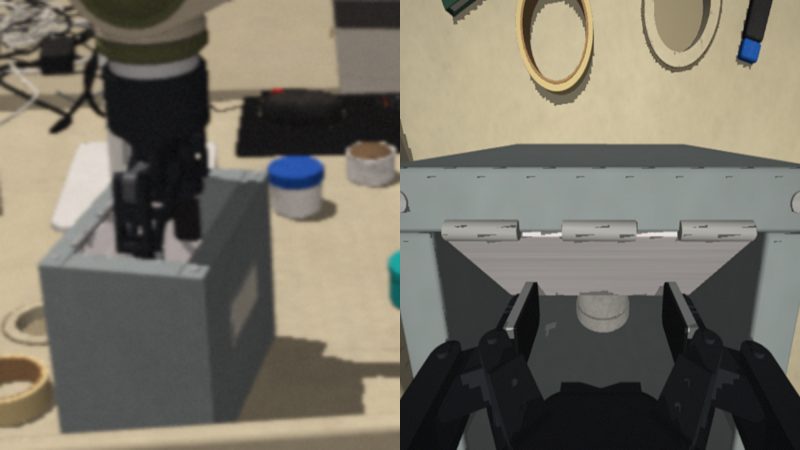

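The tin lies on the box floor (600,312 on the right) and the flap rests on the open fingers. Withdrawing straight up, then back toward the robot.

Call:
arm_command(deltas=[{"rx": 0, "ry": 0, "rz": 0, "dx": 0, "dy": 0, "dz": -0.01, "fingers": 0.083}, {"rx": 0, "ry": 0, "rz": 0, "dx": 0, "dy": 0, "dz": -0.015, "fingers": 0.083}, {"rx": 0, "ry": 0, "rz": 0, "dx": 0, "dy": 0, "dz": -0.015, "fingers": 0.083}, {"rx": 0, "ry": 0, "rz": 0, "dx": 0, "dy": 0, "dz": -0.015, "fingers": 0.083}, {"rx": 0, "ry": 0, "rz": 0, "dx": 0, "dy": 0, "dz": -0.015, "fingers": 0.083}, {"rx": 0, "ry": 0, "rz": 0, "dx": 0, "dy": 0, "dz": -0.02, "fingers": 0.083}, {"rx": 0, "ry": 0, "rz": 0, "dx": 0, "dy": 0, "dz": -0.03, "fingers": 0.083}, {"rx": 0, "ry": 0, "rz": 0, "dx": 0, "dy": 0, "dz": -0.03, "fingers": 0.083}, {"rx": 0, "ry": 0, "rz": 0, "dx": -0.03, "dy": 0, "dz": 0, "fingers": 0.083}, {"rx": 0, "ry": 0, "rz": 0, "dx": -0.04, "dy": 0, "dz": 0, "fingers": 0.083}, {"rx": 0, "ry": 0, "rz": 0, "dx": -0.03, "dy": 0, "dz": 0, "fingers": 0.083}, {"rx": 0, "ry": 0, "rz": 0, "dx": 0, "dy": 0, "dz": 0, "fingers": 0.083}])

```text
time_s: 10.95
position: [0.4537, 0.1804, 0.2497]
tool_rot: [[0.996, -0.09, 0.0], [-0.09, -0.996, 0.0], [0.0, -0.0, -1.0]]
ft_force: [0.0, -0.8, -0.2]
grip_width: 0.0831
gripper_force: 0.0
```

Call:
arm_command(deltas=[{"rx": 0, "ry": 0, "rz": 0, "dx": 0, "dy": 0, "dz": 0, "fingers": 0.083}, {"rx": 0, "ry": 0, "rz": 0, "dx": 0, "dy": 0, "dz": 0, "fingers": 0.083}, {"rx": 0, "ry": 0, "rz": 0, "dx": 0, "dy": 0, "dz": 0, "fingers": 0.083}, {"rx": 0, "ry": 0, "rz": 0, "dx": 0, "dy": 0, "dz": 0, "fingers": 0.083}, {"rx": 0, "ry": 0, "rz": 0, "dx": 0, "dy": 0, "dz": 0, "fingers": 0.083}])

```text
time_s: 11.45
position: [0.4569, 0.1798, 0.2481]
tool_rot: [[0.996, -0.091, -0.0], [-0.091, -0.996, -0.0], [-0.0, 0.0, -1.0]]
ft_force: [0.7, -0.0, -0.6]
grip_width: 0.0832
gripper_force: 0.0
```

```bash
python3 - <<'E'
from h import *
s=env.observe();print(s["time_s"],s["position"],s["ft_force"])
a=env.get_image("side");b=env.get_image("wrist")
cv2.imwrite("pics/p4.png",np.hstack([cv2.resize(a["color"][150:375,150:350],None,fx=2,fy=2),cv2.resize(b["color"],(400,450))]))
E
```

```text
11.45 [0.45689717 0.17978319 0.24808899] [ 0.70215765 -0.0278981  -0.5913288 ]
```

View pics/p4.png

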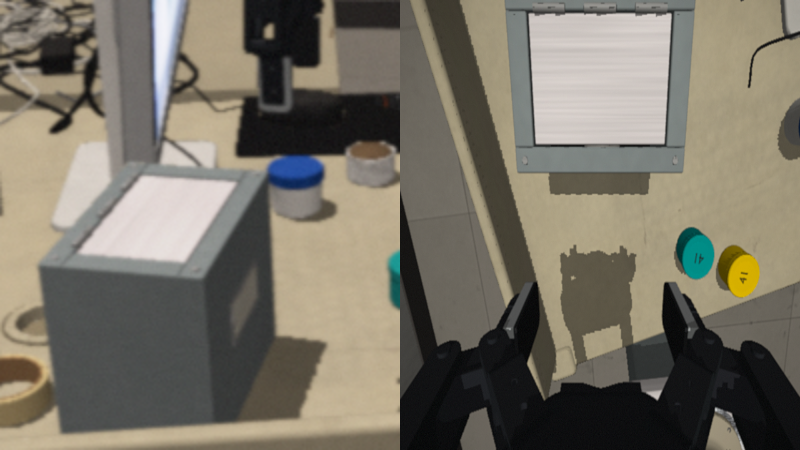

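The flap is shut level (600,78 on the right), the tin is inside, the open tin still stands at (370,163) on the left, and the gripper is clear. Handing in.

```bash
python3 -c "
from rig import env
print(env.close_job())"
```

```text
the job is handed in; nothing more can be done
None
```

The lidded tin is in the drop box with the flap shut behind it, the open tin and the look-alikes were left where they stood, and the job was handed in at about 11.5 s.

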